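# Clamp a phone with the star wheel

### The arm

A 7-joint arm with a two-finger parallel gripper is mounted at the origin on the work surface. World frame = base frame: x ahead of the robot, y to its left, z up, the work surface at z = 0. Lengths are in m, angles in rad, forces in N, time in s.
With the tool pointing down it reaches from about 0.4 to 0.85 m from the base axis. Payload 4.5 kg.
Tool frame: the origin (TCP) lies between the finger pads; the fingertips stand 19 mm ahead of it and the grasp point (between the pads) is the TCP (r.tips_ahead is the distance from the TCP to the fingertips, in m); z points along the fingers, y is the line along which they close (so a half turn about z gives the same grasp; the last joint's range is limited). The gripper opens to 88 mm and grips with 3 to 60 N. Pads are 18 mm wide; open, the fingers measure 123 mm over their backs; the gripper's body (75 mm by 187 mm) begins 45 mm behind the grasp point.
Start: joints at [-1.197, 0.689, -0.195, 1.565, 0.157, 0.902, -0.215], TCP at [0.208, 0.589, 0.258] pointing down, gripper open.
Joint ranges: [-3.01, 3.01], [-0.46, 2.08], [-1.47, 1.51], [0.13, 2.56], [-1, 4.14], [0.04, 2.09], [-2.66, 2.66]. Speed limits (rad/s): [2.57, 2.57, 3.14, 3.14, 3.14, 3.14, 3.14].

### API

Orientations are given as a unit quaternion [x, y, z, w].
In Python, from plant import r, cams, models gives the robot as it stands. The module is installed in compiled form; this text tells all that it offers.
- The arm moves only by the tool jog_arm, never from a script. Its arguments are lists of equal length, an entry for each row: "turn": the turn, a rotation vector about the tool's x, y, z in rad, a list of three; "translation": the shift along the tool's x, y, z in m, a list of three; "grip": the closure, from 0 (fully open) to 1 (shut). In form: {"turn": [[ax, ay, az], ...], "translation": [[tx, ty, tz], ...], "grip": [grip, ...]}. A call has 1 to 20 rows; each row is the pose to reach, as a shift and turn from the pose commanded when the call began, along the tool's axes at that moment; what a row does not reach only later rows make up. A row lasts 1/8 s, in which the tool goes at most 62.5 mm and 10.7 degrees, less where a joint would pass 70% of its speed; a pose out of reach is approached as far as the arm can. A call with a gripper value outside its range is refused whole. The fingers move at their own pace and stop on an object; "force" is the grip in N (left out, the last holds). Time passes only in rows, so rows that repeat a pose let the fingers close. It gives the time, the measured TCP pose, the force, the opening and the grip force at its end, in the units of the state.
- r.get_state(): the state, without advancing time (a new reading comes with each control period).
- cams.snapshot(name): name is "side" or "top"; returns the picture (480x640x3 uint8, red, green, blue); there is no depth.
- cams.camera_params(name): a dict with "fx", "fy", "cx", "cy" (pixels), "eye" and "orientation" of the camera in the world. Camera axes: x right, y up, looking along -z (the intrinsics and any distortion apply to the point x, -y, -z); pixel columns grow to the right and rows downward; lengths in m; the calibration is good to about 2 mm. A picture is of the moment at which its call begins. camera_params takes no time and is no camera call.
- r.finish_job(): hands the job in; it is judged then, once.
Trained networks look in the newest picture that a camera, given by its name, has taken for a name from the list of things; names that differ only in an ending like _2 or _b are one class to them, and where a whole thing is asked for, a point or a joint stands for the part that bears it (a point fixed in the world has none). Each returns a list of dicts, best first, with "p" (0 to 1); they miss things now and then, are a little off and sometimes report something else, mostly with a low value. They report only what shows in the picture. A call takes as long as a camera call. They do not tell look-alikes from the thing itself.
- models.find_in(camera, name): "position" ([x, y, z] in m, in world coordinates, good to about 4 mm: the middle of the surface that is visible of it).
- models.masks_of(camera, name): "pixels" (480x640 bool, what is visible of it).
- models.place_of(camera, name): "position" ([x, y, z] in m, in world coordinates, good to about 4 mm: a listed point, or the origin of a listed thing).
The state is a dict: "clock": time; "q": joint angles; "qd": joint speeds; "joint_torque": joint torques, N m; "tool_pos": TCP position; "eef_rot": TCP orientation; "contact_force": force on the tool from outside, world axes, zero at the start; "moment": the same for the moment, N m; "opening": opening from 0.0 (shut) to 1.0 (fully open); "finger_force": force on a finger pad.
Only numpy, scipy, OpenCV 4.12 (cv2) and the standard library are available. Lean on these libraries where they do the work, as an engineer would, in place of code of your own. Each camera call takes 0.05 s, during which the arm holds its last target. There are 200 camera calls.

### The job

Lay the loose phone squarely and centred on the narrow bed of the bench clamp, lengthwise between the end stop and the sprung pad, and let go of it. Then close the clamp by pushing the spokes of its star wheel clockwise, one after another, with the side of the gripper, until the pad holds the phone against the end stop with about 12 N; over 22 N breaks the glass, so go by feel. Move the jaw only by its wheel, leave the other things where they are, and leave the clamp holding the phone.

Things in the scene. Friction and masses are not known exactly. Their poses are not given: they have to be found in the camera images.
- phone_center (a point): the loose compact phone: a plain black flat slab with a glass face, 60 mm wide (its x), 128 mm long (its y), 12 mm thick, 0.13 to 0.25 kg, lying flat on the table to the left of the clamp; this point is its centre, 6 mm above its underside. It may lie in the clamp either end first.
- phone: the same phone; origin at the centre of its underside
- clamp: the grey bench clamp, fixed to the table, base plate 100 x 420 x 10 mm. Its y axis is the clamping direction (roughly along world y, up to 0.25 rad off), its x axis points away from the robot, z up. Along y from + to -: the fixed end stop, the bed, the sprung pad on its jaw, the star wheel. Origin on the table; clamp coordinates below are in mm from it.
- bed_top (a point): on the bed's top face, under the middle of a phone that touches the bare end stop, clamp (0, 86, 24), axes as the clamp's. To lie free of buffer and pad the phone's middle must be 6 to 27 mm short of it (towards -y). The bed is an aluminium rail 40 mm wide, its top 24 mm above the table, 14 mm above the base plate: a phone overhangs it by 10 mm on either side, so fingers can pass beside it.
- stop: the fixed steel end stop of the bed, 62 mm wide, rising 20 mm above the bed; origin at (0, 150, 0), its flat face towards the phone is at clamp y = 150. In it sits a rubber-faced buffer plate, 50 mm wide, which somebody has screwed out by anything from 0 to 6 mm and which does not yield: how far is not given, so where the phone comes to bear must be felt
- jaw: the dark steel sliding jaw, 60 x 30 mm, top 40 mm above the table, which carries the pad. It slides along +y by 16 mm per radian of the wheel. It is moved by the wheel only, and must not be pushed by hand (12 N or more).
- pad_face (a point): centre of the front face, unloaded, of the rubber pad (50 mm wide, from 25 to 43 mm above the table) on the jaw, which pushes the phone to the stop. The pad is sprung: it gives way 1 mm for every 16 N. The point keeps its place on the jaw and does not show the give. At the start the room between pad and bare stop is 27 to 46 mm longer than the phone.
- wheel_axis (a point): axis of the flat-lying star wheel at its spokes' mid-height, 58 mm above the table, clamp (0, -150, 58). Hub 22 mm in radius, top 71 mm above the table; five equal round steel spokes 12 mm thick, with 17 mm ball ends, reaching 92 mm from the axis. Under the spokes: a housing of 32 mm radius, top 44 mm above the table; further out the base plate, 10 mm high, or the table.
- guard (a point): middle of the clear fixed guard plate, 74 to 79 mm above the table (screw heads 84 mm), over the far half of the wheel (clamp x from 24 to 102, y from -245 to -55), on two posts at its far edge: fingers can get between the spokes only on the robot's side.
- wheel (a joint): angle of the star wheel (rad), grows clockwise seen from above, which closes the clamp; 0 fully open, 3.5 at most. Spoke k (0 to 4) points at pi + k*2*pi/5 - angle, counter-clockwise from the clamp's +x. It stays where left: drag 0.30 N m while turning (4.8 N at 62 mm from the axis), less felt once halted. Each newton of clamping adds 0.016 N m: 12 N raises the push at 62 mm by 3.1 N.
- driver: bystander: screwdriver 150 mm long lying on the table near the robot; leave it
- tape: bystander: paper tape ring, 60 mm across, 18 mm high; leave it
- parts_case: bystander: flat white parts case 75 x 110 x 22 mm beyond the clamp; leave it
- carton: bystander: small cardboard carton 60 x 120 x 35 mm beyond the phone; leave it
- screw_tray: bystander: aluminium screw tray 80 x 100 x 18 mm near the robot; leave it
- brush: bystander: brush 140 mm long lying on the table; leave it
- spray: bystander: white bottle, 44 mm across, 110 mm tall, on the right; leave it
Mind the look-alikes: they are no part of the job. Leave any blue or turquoise look-alike of the phone alone.

How it is judged:
On the way, in this order (a step that is already met when the one before it is completed fails the run):
1. the phone lies on the bed between stop and pad, along it and let go, not yet clamped (x of phone_center in the frame of bed_top between -0.01 and 0.01 m and z of phone_center in the frame of bed_top between 0.003 and 0.01 m and angle between the y axis of phone_center and the y axis of bed_top, either way round below 0.15 rad and contact force between each of the fingers, the arm and phone below 0.2 N and contact force between jaw and phone below 3 N), for 0.2 s.
2. the wheel has been turned until the pad presses the phone with 6 to 18 N (contact force between jaw and phone between 6 and 18 N and contact force between stop and phone above 4 N and contact force between each of the fingers, the arm and phone below 0.2 N), for 0.2 s.
At the end, for the whole second after the job is handed in: The phone lies flat on the bed, within 10 mm of its centre line and 0.06 rad of its direction, at rest and untouched by the robot, pressed against the end stop's buffer by the pad with 6 to 18 N (all of step 2 and x of phone_center in the frame of bed_top between -0.01 and 0.01 m and z of phone_center in the frame of bed_top between 0.003 and 0.01 m and angle between the y axis of phone_center and the y axis of bed_top, either way round below 0.06 rad and linear speed of phone below 0.01 m/s).
It fails at once if the pad presses the phone with more than 22 N: the glass breaks (contact force between jaw and phone above 22 N).
It fails at once if the robot pushes the jaw itself with more than 12 N (contact force between any of the fingers, the arm and jaw above 12 N).
It fails at once if another thing is moved by more than 40 mm (distance of any of driver, tape, parts_case, carton, screw_tray, brush, spray from where it was at the start of the episode above 0.04 m).
It also fails if it takes over 72 s, if anything falls off the work surface, if the arm or the gripper's body presses on something with over 40 N, if the wrist force passes 120 N, or if a joint passes its speed limit or range.

## Working session

There is one attempt and no reset: what is moved stays moved. The work goes in short steps, Python scripts to look and compute and a tool call to move; the robot and the scene stay as the last step left them, time stands still between calls to the robot, and variables do not carry over. Pictures are saved under pics/ and viewed, at most 10 in all, crops included, and the job is handed in when it is done.

Besides the shell and the picture viewer there is one more tool, called after "Call:" by a JSON object that holds its "name" and its "arguments". jog_arm: Moves the arm, as the interface text tells. Its arguments: {"type":"object","properties":{"turn":{"type":"array"},"translation":{"type":"array"},"grip":{"type":"array"},"force":{"type":"number"}},"required":["turn","translation","grip"]}

```bash
mkdir -p pics
python3 - <<'E'
from plant import r,cams,models
import cv2,numpy as np
s=r.get_state();print({k:np.round(v,3).tolist() for k,v in s.items()}, r.tips_ahead)
for c in("top","side"):
    cv2.imwrite(f"pics/{c}0.png",cams.snapshot(c)[:,:,::-1])
    print(c,{k:np.round(v,4).tolist() for k,v in cams.camera_params(c).items()})
    for n in("phone_center","bed_top","stop","pad_face","wheel_axis","guard","clamp"):
        print(n,[(np.round(d["position"],4).tolist(),round(d["p"],2)) for d in models.place_of(c,n)])
E
```

```text
{'clock': 0.0, 'q': [-1.197, 0.69, -0.195, 1.566, 0.157, 0.902, -0.215], 'qd': [-0.002, -0.0, 0.001, 0.0, 0.0, -0.001, -0.001], 'joint_torque': [0.0, -52.756, -1.267, -15.343, -0.053, 0.006, 0.0], 'tool_pos': [0.208, 0.589, 0.257], 'eef_rot': [0.169, 0.986, -0.001, -0.0], 'contact_force': [0.382, -0.688, 0.603], 'moment': [0.0, 0.009, 0.003], 'finger_force': 0.0, 'opening': 1.002} 0.019
top {'fx': 475.6695, 'fy': 475.6695, 'cx': 308.3918, 'cy': 235.0413, 'eye': [0.3252, 0.0703, 1.4069], 'orientation': [0.0519, -0.0576, -0.6967, 0.7131]}
phone_center [([0.489, 0.2712, 0.0094], 0.97), ([0.4946, 0.5949, 0.0076], 0.88), ([0.3221, 0.2838, 0.0061], 0.86), ([0.4213, 0.4415, 0.0073], 0.68), ([0.5944, -0.0578, -0.0007], 0.57), ([0.3909, -0.116, -0.0033], 0.27)]
bed_top [([0.6092, 0.0437, 0.0219], 0.68)]
stop []
pad_face [([0.5959, -0.0611, 0.0325], 0.8)]
wheel_axis [([0.5712, -0.182, 0.0581], 0.56)]
guard []
clamp [([0.5959, -0.0396, 0.0014], 0.81)]
side {'fx': 548.0172, 'fy': 548.0172, 'cx': 318.231, 'cy': 236.3295, 'eye': [-0.3924, -0.8303, 0.8533], 'orientation': [0.4524, -0.1959, -0.3269, 0.8063]}
phone_center [([0.3275, 0.2881, 0.0078], 0.9), ([0.4969, 0.5995, 0.0061], 0.84), ([0.422, 0.4397, 0.0045], 0.72), ([0.6411, -0.1964, 0.0776], 0.2)]
bed_top [([0.605, 0.0482, 0.026], 0.68)]
stop [([0.6184, 0.1079, -0.0055], 0.51)]
pad_face [([0.5929, -0.0632, 0.0289], 0.75)]
wheel_axis [([0.5786, -0.1833, 0.058], 0.56)]
guard [([0.6328, -0.1965, 0.0797], 0.72), ([0.6175, 0.1083, -0.0047], 0.3)]
clamp [([0.5946, -0.0427, 0.0017], 0.73)]
```

View pics/top0.png

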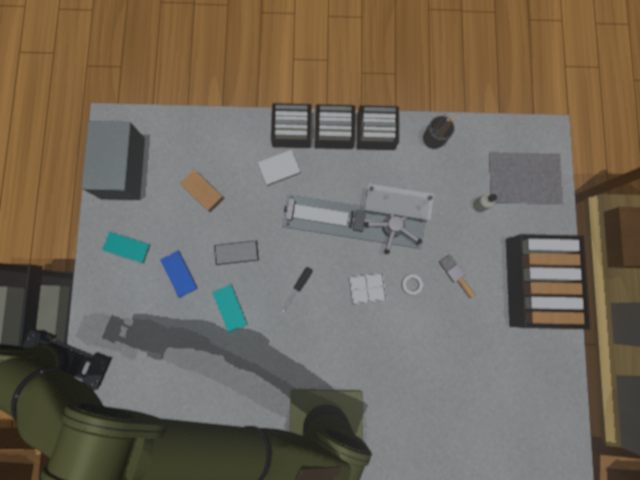

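View pics/side0.png

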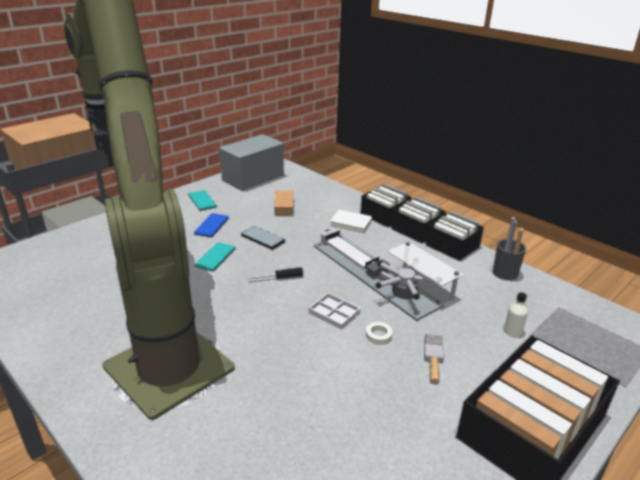

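The top view shows the dark phone at (236,252), with blue and turquoise decoys to its left. The clamp's bed runs from (290,210) to (355,217), the pad and jaw are at (357,219), and the wheel hub is at (397,224) under the clear guard. The side view agrees, with the phone at (263,237) and the wheel at (405,280).

```bash
cat > h.py <<'E'
from plant import r,cams,models
import cv2,numpy as np
from scipy.spatial.transform import Rotation as R
def ray(c,px,z):
    p=cams.camera_params(c);px=np.atleast_2d(px).astype(float)
    d=np.c_[(px[:,0]-p["cx"])/p["fx"],-(px[:,1]-p["cy"])/p["fy"],-np.ones(len(px))]
    d=R.from_quat(p["orientation"]).apply(d);e=np.array(p["eye"])
    return e+d*((z-e[2])/d[:,2])[:,None]
def proj(c,P):
    p=cams.camera_params(c);q=R.from_quat(p["orientation"]).inv().apply(np.atleast_2d(P)-p["eye"])
    return np.c_[p["cx"]+p["fx"]*q[:,0]/-q[:,2],p["cy"]-p["fy"]*q[:,1]/-q[:,2]]
def mask(c,n,near):
    u=proj(c,near)[0]
    return min(models.masks_of(c,n),key=lambda d:np.linalg.norm(np.argwhere(d["pixels"]).mean(0)[::-1]-u))["pixels"]
def rect(c,m,z):
    P=ray(c,np.argwhere(m)[:,::-1],z)[:,:2]
    (x,y),(w,h),a=cv2.minAreaRect((P*1000).astype(np.float32))
    if w>h: a+=90;w,h=h,w
    cen=P.mean(0);ev=np.linalg.eigh(np.cov(P.T))[1][:,1];ev*=np.sign(ev[1])
    return np.round([x,y,w,h],1),"long dir from +y rad",round(((np.radians(a)+np.pi/2)%np.pi)-np.pi/2,3),"mean",np.round(cen,4),"pca",round(np.arctan2(-ev[0],ev[1]),3)
def spokes(c,axis,rad=(0.045,0.075)):
    m=mask(c,"wheel",axis);P=ray(c,np.argwhere(m)[:,::-1],axis[2])[:,:2]-axis[:2]
    d=np.hypot(*P.T);k=(d>rad[0])&(d<rad[1]);return m,P[k]
E
python3 - <<'E'
from h import *
import numpy as np
ax=np.array([.575,-.183,.058])
for c in("top","side"):
    im=cams.snapshot(c);
    print(c,rect(c,mask(c,"phone",[.489,.271,.012]),.012 if c=="top" else .009))
    m,P=spokes(c,ax)
    a=np.arctan2(P[:,1],P[:,0]);z=np.exp(5j*a).mean();print("spoke phase",np.angle(z)/5,abs(z), np.histogram(np.degrees(a),36,(-180,180))[0])
    # bed
    poly=proj(c,[[.56,-.06,.024],[.65,-.06,.024],[.67,.13,.024],[.57,.13,.024]]).astype(np.int32)
    b=np.zeros(im.shape[:2],np.uint8);cv2.fillPoly(b,[poly],1)
    w=(b>0)&(im.min(2)>190);n,l,st,ce=cv2.connectedComponentsWithStats(w.astype(np.uint8))
    i=1+st[1:,4].argmax();print("bed",st[i],rect(c,l==i,.024))
    for n_ in("jaw","stop","pad_face"):
        print(n_,[(np.round(d["position"],4).tolist(),round(d["p"],2)) for d in models.find_in(c,n_)[:2]])
im=cams.snapshot("top")
cv2.imwrite("pics/crop.png",cv2.resize(im[170:290,200:440,::-1],None,fx=3.3,fy=3.3,interpolation=cv2.INTER_CUBIC))
E
```

```text
top (array([485.6, 273.3,  60. , 127.5]), 'long dir from +y rad', np.float64(0.14), 'mean', array([0.4857, 0.273 ]), 'pca', np.float64(0.115))
spoke phase 0.3875408580804744 0.933238030392229 [ 0  0  0  0  1 38 10  0  0  0  0  0  0  0  0  0  0  0  0  0  0  0  0  0
  0  0 11 33  6  0  0  0  0  0 35 16]Traceback (most recent call last):
  File "<stdin>", line 13, in <module>
ValueError: attempt to get argmax of an empty sequence
```

Run:
```python
from h import *
for c in("top","side"):
    im=cams.snapshot(c)
    if c=="side": print(c,rect(c,mask(c,"phone",[.489,.271,.012]),.009))
    poly=proj(c,[[.56,-.06,.024],[.65,-.06,.024],[.67,.13,.024],[.57,.13,.024]]).astype(np.int32)
    b=np.zeros(im.shape[:2],np.uint8);cv2.fillPoly(b,[poly],1)
    g=im.min(2);t,_=cv2.threshold(g[b>0].reshape(-1,1),0,255,cv2.THRESH_OTSU)
    w=(b>0)&(g>t);n,l,st,ce=cv2.connectedComponentsWithStats(w.astype(np.uint8))
    i=1+st[1:,4].argmax();print("bed",t,st[i],rect(c,l==i,.024))
    for n_ in("jaw","stop","pad_face","clamp"):
        print(n_,[(np.round(d["position"],4).tolist(),round(d["p"],2)) for d in models.find_in(c,n_)[:2]])
    print(rect(c,mask(c,"clamp",[.6,-.04,.01]),.01))
im=cams.snapshot("top")
cv2.imwrite("pics/crop.png",cv2.resize(im[170:290,200:440,::-1],None,fx=3.3,fy=3.3,interpolation=cv2.INTER_CUBIC))
```

```text
bed 137.0 [294 205  54  20 707] (array([603.9,  26.6,  40.3, 159.4]), 'long dir from +y rad', np.float64(-0.144), 'mean', array([0.604 , 0.0267]), 'pca', np.float64(-0.137))
jaw [([0.5865, -0.0804, 0.0424], 0.77)]
stop [([0.6154, 0.1152, 0.0421], 0.64)]
pad_face [([0.5881, -0.0771, 0.0375], 0.5)]
clamp [([0.6019, -0.1285, 0.0281], 0.86), ([0.4045, 0.0754, 0.0252], 0.67)]
(array([591.5, -86.8,  63. ,  64.3]), 'long dir from +y rad', np.float64(0.708), 'mean', array([ 0.5908, -0.0876]), 'pca', np.float64(1.389))
side (array([486.7, 266.4,  72.9, 138.6]), 'long dir from +y rad', np.float64(0.121), 'mean', array([0.4867, 0.2642]), 'pca', np.float64(0.083))
bed 162.0 [328 228  55  38 772] (array([624.1,  41.1,  78.3, 196.2]), 'long dir from +y rad', np.float64(-0.121), 'mean', array([0.6229, 0.0283]), 'pca', np.float64(-0.211))
jaw [([0.582, -0.094, 0.0295], 0.72)]
stop [([0.6356, -0.4628, 0.0568], 0.7), ([0.6123, 0.1094, 0.0362], 0.45)]
pad_face [([0.582, -0.0921, 0.0311], 0.86)]
clamp [([0.5836, -0.1713, 0.0273], 0.92)]
(array([658.7, -70.8, 247.1, 466.3]), 'long dir from +y rad', np.float64(-0.137), 'mean', array([ 0.6257, -0.112 ]), 'pca', np.float64(-0.01))
```

View pics/crop.png

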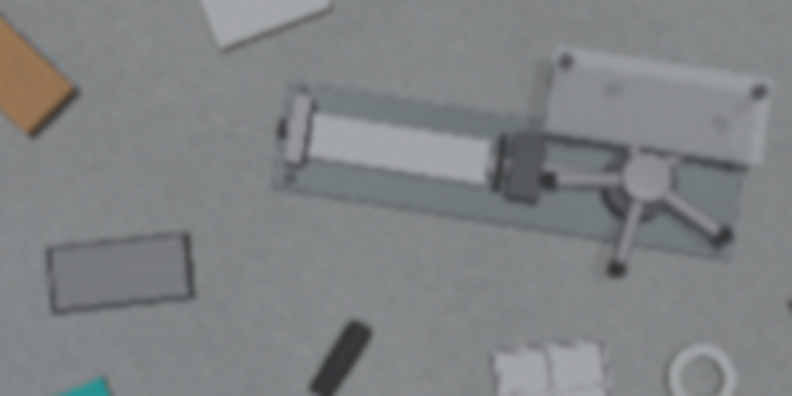

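The crop shows the pad side of the jaw at (490–545,165), one spoke pointing at the jaw from (620,180) to (548,180), a second spoke with its ball at (617,268) and a third at (722,235). The stop plate is at (299,128) and the phone's corners run from (47,247) to (193,297).

```bash
cat >> h.py <<'E'
def go(p,ang):
    """tool-frame shift/turn to reach world p with tool y at world angle ang (rad), pointing down"""
    s=r.get_state();T=R.from_quat(s["eef_rot"]);y=np.array([np.cos(ang),np.sin(ang),0]);z=np.array([0,0,-1.]);x=np.cross(y,z)
    D=R.from_matrix(np.c_[x,y,z])
    return "shift",np.round(T.inv().apply(np.array(p)-s["tool_pos"]),4),"turn",np.round((T.inv()*D).as_rotvec(),4)
E
python3 - <<'E'
from h import *
f=lambda x,y,z:np.round(ray("top",[200+(x+.5)/3.3-.5,170+(y+.5)/3.3-.5],z)[0],4)
for n,a in dict(hub=(647,178,.071),ballA=(548,180,.058),ballB=(617,268,.058),ballC=(722,235,.058),jaw=(525,168,.04),padf=(494,160,.043),stopc=(299,128,.044),stopfaceTop=(310,130,.044),ph1=(47,247,.012),ph2=(190,233,.012),ph3=(193,297,.012),ph4=(54,312,.012)).items(): print(n,f(*a))
for a in (7.3,187.3): print(go([.486,.271,.12],np.radians(a)))
E
```

```text
hub [ 0.5732 -0.187   0.071 ]
ballA [ 0.5718 -0.1029  0.058 ]
ballB [ 0.4957 -0.163   0.058 ]
ballC [ 0.5268 -0.2546  0.058 ]
jaw [ 0.5854 -0.0847  0.04  ]
padf [ 0.5913 -0.0569  0.043 ]
stopc [0.6158 0.1164 0.044 ]
stopfaceTop [0.6142 0.1066 0.044 ]
ph1 [0.5084 0.3398 0.012 ]
ph2 [0.5241 0.2125 0.012 ]
ph3 [0.4666 0.2075 0.012 ]
ph4 [0.4503 0.3305 0.012 ]
('shift', array([-0.3679, -0.2075,  0.1377]), 'turn', array([ 0.    , -0.    ,  1.1036]))
('shift', array([-0.3679, -0.2075,  0.1377]), 'turn', array([ 0.   ,  0.   , -2.038]))
```

Call:
{"name": "jog_arm", "arguments": {"turn": [[0, 0, 1.104], [0, 0, 1.104], [0, 0, 1.104], [0, 0, 1.104], [0, 0, 1.104], [0, 0, 1.104], [0, 0, 1.104], [0, 0, 1.104], [0, 0, 1.104], [0, 0, 1.104]], "translation": [[-0.367, -0.207, 0.138], [-0.367, -0.207, 0.138], [-0.367, -0.207, 0.138], [-0.367, -0.207, 0.138], [-0.367, -0.207, 0.138], [-0.367, -0.207, 0.138], [-0.367, -0.207, 0.138], [-0.367, -0.207, 0.138], [-0.367, -0.207, 0.138], [-0.367, -0.207, 0.138]], "grip": [0, 0, 0, 0, 0, 0, 0, 0, 0, 0], "force": 15}}

```text
clock: 2.9
tool_pos: [0.4843, 0.2741, 0.1201]
eef_rot: [0.66, 0.752, 0.001, -0.001]
contact_force: [-0.3, 0.9, 0.4]
opening: 0.996
finger_force: 0.0
```

Run:
```python
from h import *
print(go([.487,.272,.022],np.radians(7.1)),r.get_state()["q"])
```

```text
('shift', array([-0.0026,  0.0024,  0.0981]), 'turn', array([ 0.    , -0.0019,  0.0062])) [-0.61082604  0.80388672  0.02363926  1.8925832  -0.04346638  0.44475538
 -0.42504198]
```

Call:
{"name": "jog_arm", "arguments": {"turn": [[0, 0, 0.006], [0, 0, 0.006], [0, 0, 0.006], [0, 0, 0.006], [0, 0, 0.006], [0, 0, 0.006], [0, 0, 0.006], [0, 0, 0.006], [0, 0, 0.006], [0, 0, 0.006], [0, 0, 0.006], [0, 0, 0.006]], "translation": [[-0.0026, 0.0024, 0.04], [-0.0026, 0.0024, 0.075], [-0.0026, 0.0024, 0.092], [-0.0026, 0.0024, 0.098], [-0.0026, 0.0024, 0.098], [-0.0026, 0.0024, 0.098], [-0.0026, 0.0024, 0.098], [-0.0026, 0.0024, 0.098], [-0.0026, 0.0024, 0.098], [-0.0026, 0.0024, 0.098], [-0.0026, 0.0024, 0.098], [-0.0026, 0.0024, 0.098]], "grip": [0, 0, 0, 0, 0, 1, 1, 1, 1, 1, 1, 1], "force": 20}}

```text
clock: 4.4
tool_pos: [0.4886, 0.2697, 0.0222]
eef_rot: [0.663, 0.749, 0.001, 0.0]
contact_force: [0.2, 0.4, 6.2]
opening: 0.681
finger_force: 20.0
```

Call:
{"name": "jog_arm", "arguments": {"turn": [[0, 0, 0], [0, 0, 0], [0, 0, 0], [0, 0, 0]], "translation": [[0, 0, -0.03], [0, 0, -0.08], [0, 0, -0.08], [0, 0, -0.08]], "grip": [1, 1, 1, 1]}}

```text
clock: 4.9
tool_pos: [0.4872, 0.2692, 0.101]
eef_rot: [0.663, 0.749, -0.001, -0.0]
contact_force: [0.4, 0.0, -1.8]
opening: 0.675
finger_force: 20.0
```

Run:
```python
from h import *
s=r.get_state();print(s["tool_pos"],s["contact_force"],s["opening"])
print(go([.604,.031,.10],-.14))
for c in("top",):
    cams.snapshot(c)
    for d in models.place_of(c,"phone_center")[:5]:print(c,np.round(d["position"],3),round(d["p"],2))
```

```text
[0.48720043 0.26919816 0.1009874 ] [ 0.43196437  0.04664475 -1.82285001] 0.6748558943454936
('shift', array([-0.2506,  0.0872,  0.001 ]), 'turn', array([-0.0017,  0.0008,  0.2611]))
top [ 0.613  0.11  -0.001] 0.7
top [0.496 0.599 0.006] 0.67
top [0.485 0.271 0.086] 0.54
top [0.423 0.44  0.006] 0.53
```

Call:
{"name": "jog_arm", "arguments": {"turn": [[0, 0, 0.261], [0, 0, 0.261], [0, 0, 0.261], [0, 0, 0.261], [0, 0, 0.261], [0, 0, 0.261], [0, 0, 0.261], [0, 0, 0.261]], "translation": [[-0.06, 0.021, 0], [-0.12, 0.042, 0], [-0.18, 0.063, 0], [-0.23, 0.08, 0], [-0.2526, 0.0869, 0.001], [-0.2526, 0.0869, 0.001], [-0.2526, 0.0869, 0.001], [-0.2526, 0.0869, 0.001]], "grip": [1, 1, 1, 1, 1, 1, 1, 1]}}

```text
clock: 6.0
tool_pos: [0.6039, 0.0318, 0.1003]
eef_rot: [0.754, 0.657, -0.0, -0.001]
contact_force: [-0.4, 0.1, -2.5]
opening: 0.677
finger_force: 20.0
```

Run:
```python
from h import *
s=r.get_state();print(s["tool_pos"],s["contact_force"],s["opening"])
print(go([.604,.029,.047],-.14))
im=cams.snapshot("top")
for n in("phone",):
  try:
    m=mask("top",n,[.604,.03,.09]);print(rect("top",m,.096))
  except Exception as e:print(e)
a=cv2.resize(im[190:240,270:380,::-1],None,fx=4,fy=4,interpolation=cv2.INTER_CUBIC)
b=cv2.resize(cams.snapshot("side")[190:320,290:470,::-1],None,fx=2.5,fy=2.5,interpolation=cv2.INTER_CUBIC)
o=np.zeros((530,460,3),np.uint8);o[:200,:440]=a;o[205:530,:450]=b;cv2.imwrite("pics/hov.png",o)
```

```text
[0.6039285  0.03179339 0.10028169] [-0.41720426  0.11570541 -2.49366666] 0.6774059399248509
('shift', array([-0.0028,  0.0005,  0.0533]), 'turn', array([-0.0016, -0.0012,  0.0032]))
(array([619.7,  83.4,  25.4,  31.7]), 'long dir from +y rad', np.float64(-1.548), 'mean', array([0.6204, 0.0836]), 'pca', np.float64(1.493))
```

View pics/hov.png

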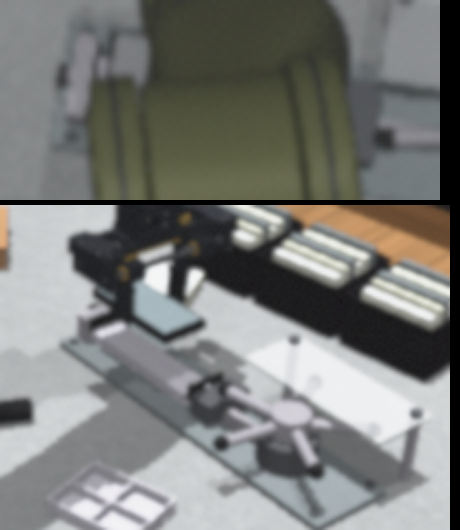

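The phone is level in the fingers over the bed, visible at (165,305) in the lower part of the picture, with the stop to its left and the jaw to its right. I'll lower it gently.

Call:
{"name": "jog_arm", "arguments": {"turn": [[0, 0, 0.003], [0, 0, 0.003], [0, 0, 0.003], [0, 0, 0.003], [0, 0, 0.003], [0, 0, 0.003]], "translation": [[-0.002, 0.0005, 0.02], [-0.002, 0.0005, 0.04], [-0.002, 0.0005, 0.049], [-0.002, 0.0005, 0.052], [-0.002, 0.0005, 0.053], [-0.002, 0.0005, 0.053]], "grip": [1, 1, 1, 1, 1, 1]}}

```text
clock: 6.9
tool_pos: [0.6054, 0.0273, 0.0481]
eef_rot: [0.756, 0.655, 0.0, 0.0]
contact_force: [-0.0, 0.0, -2.0]
opening: 0.677
finger_force: 20.0
```

Call:
{"name": "jog_arm", "arguments": {"turn": [[0, 0, 0], [0, 0, 0], [0, 0, 0], [0, 0, 0]], "translation": [[0, 0, 0.0008], [0, 0, 0.0014], [0, 0, 0.0018], [0, 0, 0.0018]], "grip": [1, 1, 1, 1]}}

```text
clock: 7.4
tool_pos: [0.6051, 0.0273, 0.0463]
eef_rot: [0.756, 0.655, 0.0, 0.0]
contact_force: [-1.0, -0.3, 2.0]
opening: 0.678
finger_force: 20.0
```

Call:
{"name": "jog_arm", "arguments": {"turn": [[0, 0, 0], [0, 0, 0], [0, 0, 0], [0, 0, 0], [0, 0, 0], [0, 0, 0], [0, 0, 0], [0, 0, 0], [0, 0, 0]], "translation": [[0, 0, 0], [0, 0, 0], [0, 0, 0], [0, 0, 0], [0, 0, 0], [0, 0, -0.02], [0, 0, -0.06], [0, 0, -0.12], [0, 0, -0.12]], "grip": [0.2, 0.1, 0, 0, 0, 0, 0, 0, 0]}}

```text
clock: 8.52
tool_pos: [0.6085, 0.0273, 0.1719]
eef_rot: [0.756, 0.655, 0.005, 0.003]
contact_force: [0.5, 0.1, -0.7]
opening: 1.0
finger_force: 0.0
```

```bash
cat >> h.py <<'E'
W=np.array([.5732,-.187,.058])
def fing(phi,rad=.062,off=.021,z=.069):
    """finger centre beside (ccw of) spoke at world angle phi, tool y inward"""
    e=np.array([np.cos(phi),np.sin(phi),0]);t=np.array([-e[1],e[0],0])
    p=W+rad*e+off*t;p[2]=z;return go(p,phi-np.pi)
def sweep(ds):
    s=r.get_state();T=R.from_quat(s["eef_rot"]);c=T.inv().apply(W-s["tool_pos"])[:2]
    print("c",np.round(c,4))
    for d in ds:
        C,S=np.cos(d),np.sin(d);print(round(d,3),np.round([c[0]-(c[0]*C-c[1]*S),c[1]-(c[0]*S+c[1]*C)],4).tolist())
def feel():
    s=r.get_state();F=np.array(s["contact_force"]);M=np.array(s["moment"]);d=np.array(s["tool_pos"])-W
    T=R.from_quat(s["eef_rot"]);y=T.apply([0,1,0]);phi=np.arctan2(-y[1],-y[0])%(2*np.pi)
    print("t",round(s["clock"],2),"F",np.round(F,1),"Ft",np.round(T.inv().apply(F),1),"M",np.round(M,2),"cw torque on wheel r x F",round(d[0]*F[1]-d[1]*F[0],3),"+M",round(M[2],3),"phi",round(phi,3),"pos",np.round(s["tool_pos"],4),"r",round(float(np.hypot(*d[:2])),4))
E
python3 - <<'E'
from h import *
print(fing(np.radians(237),z=.14));print(r.get_state()["q"])
E
```

```text
('shift', array([-0.2823, -0.0116,  0.031 ]), 'turn', array([ 0.0111,  0.0039, -1.1383]))
[-0.1348634   0.77104722  0.02519832  1.71140009 -0.02857537  0.64836335
 -0.2376296 ]
```

Call:
{"name": "jog_arm", "arguments": {"turn": [[0, 0, -1.138], [0, 0, -1.138], [0, 0, -1.138], [0, 0, -1.138], [0, 0, -1.138], [0, 0, -1.138], [0, 0, -1.138], [0, 0, -1.138], [0, 0, -1.138]], "translation": [[-0.06, -0.003, 0.005], [-0.12, -0.005, 0.01], [-0.18, -0.008, 0.02], [-0.23, -0.01, 0.03], [-0.282, -0.0116, 0.031], [-0.282, -0.0116, 0.031], [-0.282, -0.0116, 0.031], [-0.282, -0.0116, 0.031], [-0.282, -0.0116, 0.031]], "grip": [1, 1, 1, 1, 1, 1, 1, 1, 1]}}

```text
clock: 9.65
tool_pos: [0.5537, -0.2491, 0.1351]
eef_rot: [0.284, 0.959, 0.0, 0.0]
contact_force: [0.1, -0.5, -1.1]
opening: 0.011
finger_force: 0.0
```

Run:
```python
from h import *
feel();print(r.get_state()["opening"],fing(np.radians(237)))
im=cams.snapshot("top")
for c in("top","side"):
    if c=="side": cams.snapshot(c)
    for d in models.place_of(c,"phone_center")[:6]:print(c,np.round(d["position"],3),round(d["p"],2))
    try: print(rect(c,mask(c,"phone",[.604,.03,.036]),.036))
    except Exception as e:print(e)
a=cv2.resize(im[170:290,250:450,::-1],None,fx=3.3,fy=3.3,interpolation=cv2.INTER_CUBIC)
cv2.imwrite("pics/placed.png",a)
```

```text
t 9.65 F [ 0.1 -0.5 -1.1] Ft [-0.4 -0.4  1.1] M [-0.02 -0.06  0.02] cw torque on wheel r x F 0.018 +M 0.015 phi 4.137 pos [ 0.5537 -0.2491  0.1351] r 0.065
0.011112891127645685 ('shift', array([-0.0035,  0.0006,  0.0661]), 'turn', array([ 0.0002, -0.    ,  0.0004]))
top [0.495 0.599 0.006] 0.84
top [0.605 0.03  0.032] 0.77
top [0.421 0.44  0.005] 0.66
top [0.322 0.286 0.006] 0.55
(array([602.2,  33.2,  64.9, 130. ]), 'long dir from +y rad', np.float64(-0.15), 'mean', array([0.6017, 0.0331]), 'pca', np.float64(-0.168))
side [0.327 0.287 0.008] 0.74
side [0.603 0.033 0.026] 0.6
side [0.423 0.437 0.006] 0.58
(array([598.4,  20.6,  69.6, 138.3]), 'long dir from +y rad', np.float64(-0.1), 'mean', array([0.5982, 0.0179]), 'pca', np.float64(-0.146))
```

View pics/placed.png

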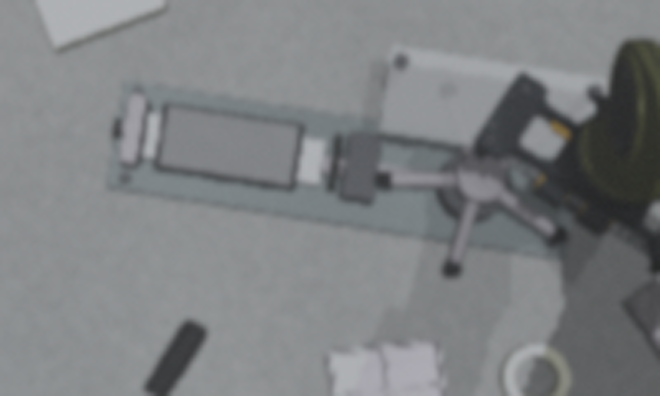

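The phone lies squarely on the bed, spanning (158–302,145). There is a gap of about 11 mm to the buffer and about 25 mm to the pad. The spoke to push has its ball at (560,238), and the gripper is beyond it on the counter-clockwise side. Next I'll lower the closed fingers.

Call:
{"name": "jog_arm", "arguments": {"turn": [[0, 0, 0], [0, 0, 0], [0, 0, 0], [0, 0, 0], [0, 0, 0]], "translation": [[-0.0035, 0.0006, 0.02], [-0.0035, 0.0006, 0.045], [-0.0035, 0.0006, 0.06], [-0.0035, 0.0006, 0.066], [-0.0035, 0.0006, 0.066]], "grip": [1, 1, 1, 1, 1]}}

```text
clock: 10.58
tool_pos: [0.5566, -0.2516, 0.0685]
eef_rot: [0.284, 0.959, 0.0, -0.0]
contact_force: [-0.5, 0.8, -0.5]
opening: 0.004
finger_force: 0.0
```

Run:
```python
from h import *
feel();sweep(np.arange(.04,.81,.04))
```

```text
t 10.57 F [-0.5  0.8 -0.5] Ft [0.9 0.4 0.5] M [-0.04 -0.01 -0.06] cw torque on wheel r x F -0.046 +M -0.062 phi 4.137 pos [ 0.5566 -0.2516  0.0685] r 0.0667
c [0.0212 0.0632]
0.04 [0.0025, -0.0008]
0.08 [0.0051, -0.0015]
0.12 [0.0077, -0.0021]
0.16 [0.0103, -0.0026]
0.2 [0.013, -0.0029]
0.24 [0.0156, -0.0032]
0.28 [0.0183, -0.0034]
0.32 [0.021, -0.0035]
0.36 [0.0236, -0.0034]
0.4 [0.0263, -0.0033]
0.44 [0.0289, -0.003]
0.48 [0.0316, -0.0026]
0.52 [0.0342, -0.0022]
0.56 [0.0368, -0.0016]
0.6 [0.0394, -0.0009]
0.64 [0.0419, -0.0001]
0.68 [0.0445, 0.0007]
0.72 [0.0469, 0.0017]
0.76 [0.0494, 0.0028]
0.8 [0.0518, 0.004]
```

Call:
{"name": "jog_arm", "arguments": {"turn": [[0, 0, 0.04], [0, 0, 0.08], [0, 0, 0.12], [0, 0, 0.16], [0, 0, 0.2], [0, 0, 0.24], [0, 0, 0.28], [0, 0, 0.32], [0, 0, 0.36], [0, 0, 0.4], [0, 0, 0.44], [0, 0, 0.48], [0, 0, 0.52], [0, 0, 0.56], [0, 0, 0.6], [0, 0, 0.64], [0, 0, 0.68], [0, 0, 0.72], [0, 0, 0.76], [0, 0, 0.8]], "translation": [[0.0025, -0.0008, 0], [0.0051, -0.0015, 0], [0.0077, -0.0021, 0], [0.0103, -0.0026, 0], [0.013, -0.0029, 0], [0.0156, -0.0032, 0], [0.0183, -0.0034, 0], [0.021, -0.0035, 0], [0.0236, -0.0034, 0], [0.0263, -0.0033, 0], [0.0289, -0.003, 0], [0.0316, -0.0026, 0], [0.0342, -0.0022, 0], [0.0368, -0.0016, 0], [0.0394, -0.0009, 0], [0.0419, -0.0001, 0], [0.0445, 0.0007, 0], [0.0469, 0.0017, 0], [0.0494, 0.0028, 0], [0.0518, 0.004, 0]], "grip": [1, 1, 1, 1, 1, 1, 1, 1, 1, 1, 1, 1, 1, 1, 1, 1, 1, 1, 1, 1]}}

```text
clock: 13.08
tool_pos: [0.5166, -0.2204, 0.0692]
eef_rot: [0.636, 0.772, 0.001, 0.001]
contact_force: [6.1, -1.6, 1.9]
opening: 0.009
finger_force: 3.0
```

Run:
```python
from h import *
feel();
im=cams.snapshot("top");feel()
m,P=spokes("top",W)
a=np.degrees(np.arctan2(P[:,1],P[:,0]));print(np.histogram(a,36,(-180,180))[0])
for n in("pad_face",):print([(np.round(d["position"],4).tolist(),round(d["p"],2)) for d in models.place_of("top",n)[:2]])
sweep(np.arange(.04,.81,.04))
```

```text
t 13.07 F [ 6.1 -1.6  1.9] Ft [-2.7  5.7 -1.8] M [-0.43 -1.15 -0.01] cw torque on wheel r x F 0.292 +M -0.009 phi 3.333 pos [ 0.5166 -0.2204  0.0692] r 0.0657
t 13.12 F [ 6.1 -1.2  3.6] Ft [-2.4  5.8 -3.6] M [-0.33 -1.16  0.03] cw torque on wheel r x F 0.27 +M 0.033 phi 3.333 pos [ 0.5164 -0.2199  0.0692] r 0.0657
[ 2 11  0  0  0  0  0  0  0  0  0  0  0  0  0  0  0  0  0  0  0  0  1  4
  0  0  0  0  0  9 26  0  0  0  0  0]
[]
c [0.0215 0.062 ]
0.04 [0.0025, -0.0008]
0.08 [0.005, -0.0015]
0.12 [0.0076, -0.0021]
0.16 [0.0102, -0.0026]
0.2 [0.0128, -0.003]
0.24 [0.0154, -0.0033]
0.28 [0.018, -0.0035]
0.32 [0.0206, -0.0036]
0.36 [0.0232, -0.0036]
0.4 [0.0259, -0.0035]
0.44 [0.0285, -0.0032]
0.48 [0.0311, -0.0029]
0.52 [0.0337, -0.0025]
0.56 [0.0362, -0.0019]
0.6 [0.0388, -0.0013]
0.64 [0.0413, -0.0005]
0.68 [0.0438, 0.0003]
0.72 [0.0462, 0.0012]
0.76 [0.0487, 0.0023]
0.8 [0.051, 0.0034]
```

Call:
{"name": "jog_arm", "arguments": {"turn": [[0, 0, 0], [0, 0, 0], [0, 0, 0]], "translation": [[-0.004, 0, 0], [-0.004, 0.007, 0], [-0.004, 0.007, 0]], "grip": [1, 1, 1]}}

```text
clock: 13.6
tool_pos: [0.5221, -0.222, 0.0683]
eef_rot: [0.635, 0.773, -0.0, -0.001]
contact_force: [-0.6, -0.8, 0.3]
opening: 0.007
finger_force: 0.0
```

Run:
```python
from h import *
feel();cams.snapshot("top");feel();sweep(np.arange(.04,.81,.04))
```

```text
t 13.6 F [-0.6 -0.8  0.3] Ft [-0.7 -0.7 -0.3] M [-0.01  0.05  0.01] cw torque on wheel r x F 0.021 +M 0.014 phi 3.337 pos [ 0.5221 -0.222   0.0683] r 0.0619
t 13.65 F [-0.7 -0.1  0.3] Ft [ 0.1 -0.7 -0.3] M [-0.05  0.02  0.01] cw torque on wheel r x F -0.021 +M 0.011 phi 3.337 pos [ 0.522  -0.2221  0.0684] r 0.0621
c [0.0245 0.057 ]
0.04 [0.0023, -0.0009]
0.08 [0.0046, -0.0018]
0.12 [0.007, -0.0025]
0.16 [0.0094, -0.0032]
0.2 [0.0118, -0.0037]
0.24 [0.0143, -0.0042]
0.28 [0.0167, -0.0046]
0.32 [0.0192, -0.0048]
0.36 [0.0217, -0.005]
0.4 [0.0241, -0.005]
0.44 [0.0266, -0.005]
0.48 [0.0291, -0.0049]
0.52 [0.0316, -0.0046]
0.56 [0.034, -0.0043]
0.6 [0.0365, -0.0039]
0.64 [0.0389, -0.0034]
0.68 [0.0413, -0.0027]
0.72 [0.0437, -0.002]
0.76 [0.046, -0.0012]
0.8 [0.0484, -0.0003]
```

Call:
{"name": "jog_arm", "arguments": {"turn": [[0, 0, 0.04], [0, 0, 0.08], [0, 0, 0.12], [0, 0, 0.16], [0, 0, 0.2], [0, 0, 0.24], [0, 0, 0.28], [0, 0, 0.32], [0, 0, 0.36], [0, 0, 0.4], [0, 0, 0.44], [0, 0, 0.48], [0, 0, 0.52], [0, 0, 0.56], [0, 0, 0.6], [0, 0, 0.64], [0, 0, 0.64]], "translation": [[0.0023, -0.0009, 0], [0.0046, -0.0018, 0], [0.007, -0.0025, 0], [0.0094, -0.0032, 0], [0.0118, -0.0037, 0], [0.0143, -0.0042, 0], [0.0167, -0.0046, 0], [0.0192, -0.0048, 0], [0.0217, -0.005, 0], [0.0241, -0.005, 0], [0.0266, -0.005, 0], [0.0291, -0.0049, 0], [0.0316, -0.0046, 0], [0.034, -0.0043, 0], [0.0365, -0.0039, 0], [0.0389, -0.0034, 0], [0.0389, -0.0034, 0]], "grip": [1, 1, 1, 1, 1, 1, 1, 1, 1, 1, 1, 1, 1, 1, 1, 1, 1]}}

```text
clock: 15.78
tool_pos: [0.5122, -0.1844, 0.0688]
eef_rot: [0.846, 0.534, 0.0, -0.0]
contact_force: [-0.4, -2.0, -1.6]
opening: 0.005
finger_force: 1.2
```

Run:
```python
from h import *
feel();
im=cams.snapshot("top");feel()
m,P=spokes("top",W)
a=np.degrees(np.arctan2(P[:,1],P[:,0]));print(np.histogram(a,36,(-180,180))[0])
sweep(np.arange(.02,.4,.02))
cv2.imwrite("pics/mid.png",cv2.resize(im[170:290,250:450,::-1],None,fx=4,fy=4,interpolation=cv2.INTER_CUBIC))
```

```text
t 15.78 F [-0.4 -2.  -1.6] Ft [-2.   0.5  1.6] M [-0.57  0.23  0.01] cw torque on wheel r x F 0.126 +M 0.011 phi 2.697 pos [ 0.5122 -0.1844  0.0688] r 0.0611
t 15.82 F [-1.  -2.3 -0.8] Ft [-2.5  0.1  0.8] M [-0.59  0.26  0.04] cw torque on wheel r x F 0.145 +M 0.037 phi 2.697 pos [ 0.5122 -0.1844  0.0689] r 0.0611
[ 0  0  0  0  0  0  0  0  0  0  0  0  0  0  0  0  0  0  0  0  0  0  0  0
  0  0 18 14  0  0  0  0  0  0  0  0]
c [0.0239 0.0562]
0.02 [0.0011, -0.0005]
0.04 [0.0023, -0.0009]
0.06 [0.0034, -0.0013]
0.08 [0.0046, -0.0017]
0.1 [0.0057, -0.0021]
0.12 [0.0069, -0.0025]
0.14 [0.0081, -0.0028]
0.16 [0.0093, -0.0031]
0.18 [0.0104, -0.0034]
0.2 [0.0116, -0.0036]
0.22 [0.0128, -0.0039]
0.24 [0.014, -0.0041]
0.26 [0.0152, -0.0043]
0.28 [0.0165, -0.0044]
0.3 [0.0177, -0.0046]
0.32 [0.0189, -0.0047]
0.34 [0.0201, -0.0048]
0.36 [0.0213, -0.0048]
0.38 [0.0225, -0.0049]
```

View pics/mid.png

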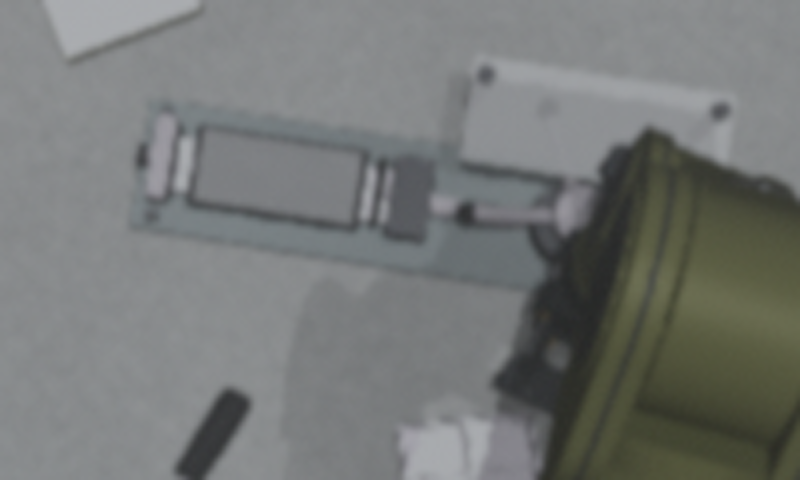

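The pad has closed to about 10 mm from the phone (white gap at 362–377), the phone is still about 12 mm from the buffer (177–193), and a spoke points at the jaw (465,213). I estimate about 1 rad still to go.

Call:
{"name": "jog_arm", "arguments": {"turn": [[0, 0, 0.04], [0, 0, 0.08], [0, 0, 0.12], [0, 0, 0.16], [0, 0, 0.2], [0, 0, 0.24], [0, 0, 0.28], [0, 0, 0.32], [0, 0, 0.36], [0, 0, 0.4], [0, 0, 0.4]], "translation": [[0.0023, -0.0009, 0], [0.0046, -0.0017, 0], [0.0069, -0.0025, 0], [0.0093, -0.0031, 0], [0.0116, -0.0036, 0], [0.014, -0.0041, 0], [0.0165, -0.0044, 0], [0.0189, -0.0047, 0], [0.0213, -0.0048, 0], [0.0237, -0.0049, 0], [0.0237, -0.0049, 0]], "grip": [1, 1, 1, 1, 1, 1, 1, 1, 1, 1, 1]}}

```text
clock: 17.25
tool_pos: [0.518, -0.1608, 0.0689]
eef_rot: [0.935, 0.355, 0.0, -0.0]
contact_force: [-2.2, -2.0, -1.1]
opening: 0.002
finger_force: 1.3
```

Run:
```python
from h import *
feel();
im=cams.snapshot("top");feel()
m,P=spokes("top",W)
a=np.degrees(np.arctan2(P[:,1],P[:,0]));print(np.histogram(a,36,(-180,180))[0])
sweep(np.arange(.02,.6,.02))
cv2.imwrite("pics/mid2.png",cv2.resize(im[180:250,270:400,::-1],None,fx=6,fy=6,interpolation=cv2.INTER_CUBIC))
```

```text
t 17.25 F [-2.2 -2.  -1.1] Ft [-2.9  0.1  1.1] M [-0.36  0.55  0.03] cw torque on wheel r x F 0.166 +M 0.032 phi 2.297 pos [ 0.518  -0.1608  0.0689] r 0.0611
t 17.3 F [-2.4 -1.1 -0.7] Ft [-2.6 -0.8  0.7] M [-0.32  0.62  0.08] cw torque on wheel r x F 0.127 +M 0.08 phi 2.297 pos [ 0.518  -0.1609  0.0689] r 0.061
[ 0  0  0  0  0  0  0  0  0  0  0  0  0  0  0  0  0  0  0  0  0  0  0  0
 26  8  0  0  0  0  0  0  0  0  0  0]
c [0.0238 0.0562]
0.02 [0.0011, -0.0005]
0.04 [0.0023, -0.0009]
0.06 [0.0034, -0.0013]
0.08 [0.0046, -0.0017]
0.1 [0.0057, -0.0021]
0.12 [0.0069, -0.0025]
0.14 [0.0081, -0.0028]
0.16 [0.0093, -0.0031]
0.18 [0.0104, -0.0034]
0.2 [0.0116, -0.0036]
0.22 [0.0128, -0.0039]
0.24 [0.014, -0.0041]
0.26 [0.0152, -0.0042]
0.28 [0.0164, -0.0044]
0.3 [0.0177, -0.0045]
0.32 [0.0189, -0.0047]
0.34 [0.0201, -0.0047]
0.36 [0.0213, -0.0048]
0.38 [0.0225, -0.0048]
0.4 [0.0237, -0.0049]
0.42 [0.025, -0.0048]
0.44 [0.0262, -0.0048]
0.46 [0.0274, -0.0047]
0.48 [0.0286, -0.0047]
0.5 [0.0298, -0.0046]
0.52 [0.0311, -0.0044]
0.54 [0.0323, -0.0043]
0.56 [0.0335, -0.0041]
0.58 [0.0347, -0.0039]
```

View pics/mid2.png

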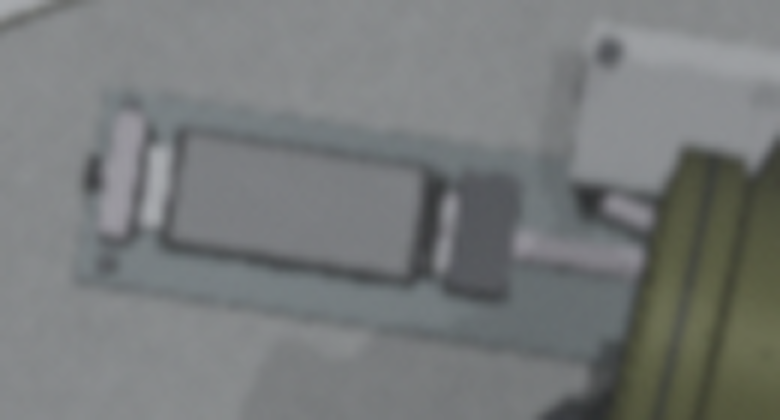

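The pad now meets the phone at (430,225), and about 11 mm of bed still shows before the buffer (147–170). That leaves about 0.7 rad.

Call:
{"name": "jog_arm", "arguments": {"turn": [[0, 0, 0.04], [0, 0, 0.08], [0, 0, 0.12], [0, 0, 0.16], [0, 0, 0.2], [0, 0, 0.24], [0, 0, 0.28], [0, 0, 0.32], [0, 0, 0.36], [0, 0, 0.4], [0, 0, 0.4]], "translation": [[0.0023, -0.0009, 0], [0.0046, -0.0017, 0], [0.0069, -0.0025, 0], [0.0093, -0.0031, 0], [0.0116, -0.0036, 0], [0.014, -0.0041, 0], [0.0164, -0.0044, 0], [0.0189, -0.0047, 0], [0.0213, -0.0048, 0], [0.0237, -0.0049, 0], [0.0237, -0.0049, 0]], "grip": [1, 1, 1, 1, 1, 1, 1, 1, 1, 1, 1]}}

```text
clock: 18.73
tool_pos: [0.5326, -0.141, 0.0688]
eef_rot: [0.987, 0.162, 0.0, -0.001]
contact_force: [-4.3, 0.6, -0.5]
opening: 0.003
finger_force: 1.5
```

```bash
cat >> h.py <<'E'
def gap():
    """bed left visible between phone and buffer, mm, by brightness along the axis line in the top view"""
    im=cams.snapshot("top").astype(np.float32).min(2);u=np.array([.1395,.990,0]);v=np.array([.99,-.1395,0]);pr=[]
    ys=np.arange(-.02,.01,.0005)
    for y in ys:
        px=proj("top",[[.615,.110,.024]+u*y+v*k for k in np.linspace(-.012,.012,9)]).astype(np.float32)
        pr.append(cv2.remap(im,px[:,0][None],px[:,1][None],cv2.INTER_LINEAR).mean())
    return np.round(pr).astype(int).tolist()[::2]
E
python3 - <<'E'
from h import *
feel();print(gap());feel();cams.snapshot("top");feel();sweep(np.arange(.02,.32,.02))
E
```

```text
t 18.73 F [-4.3  0.6 -0.5] Ft [-3.8 -1.9  0.5] M [0.08 0.93 0.09] cw torque on wheel r x F 0.171 +M 0.092 phi 1.897 pos [ 0.5326 -0.141   0.0688] r 0.0613
[121, 119, 117, 114, 110, 106, 106, 108, 112, 120, 128, 137, 142, 144, 143, 137, 129, 119, 113, 109, 109, 114, 123, 132, 139, 144, 147, 149, 150, 150]
t 18.77 F [-2.8  0.3  0.8] Ft [-2.6 -1.2 -0.8] M [0.17 0.92 0.05] cw torque on wheel r x F 0.117 +M 0.053 phi 1.898 pos [ 0.5326 -0.1411  0.0688] r 0.0613
t 18.82 F [-2.9 -0.3  0.1] Ft [-2.8 -0.7 -0.1] M [0.14 0.9  0.07] cw torque on wheel r x F 0.143 +M 0.068 phi 1.898 pos [ 0.5327 -0.1412  0.0688] r 0.0612
c [0.0237 0.0564]
0.02 [0.0011, -0.0005]
0.04 [0.0023, -0.0009]
0.06 [0.0034, -0.0013]
0.08 [0.0046, -0.0017]
0.1 [0.0057, -0.0021]
0.12 [0.0069, -0.0024]
0.14 [0.0081, -0.0028]
0.16 [0.0093, -0.0031]
0.18 [0.0105, -0.0033]
0.2 [0.0117, -0.0036]
0.22 [0.0129, -0.0038]
0.24 [0.0141, -0.004]
0.26 [0.0153, -0.0042]
0.28 [0.0165, -0.0044]
0.3 [0.0177, -0.0045]
```

Call:
{"name": "jog_arm", "arguments": {"turn": [[0, 0, 0.02], [0, 0, 0.04], [0, 0, 0.06], [0, 0, 0.08], [0, 0, 0.1], [0, 0, 0.12], [0, 0, 0.14], [0, 0, 0.16], [0, 0, 0.18], [0, 0, 0.2]], "translation": [[0.0011, -0.0005, 0], [0.0023, -0.0009, 0], [0.0034, -0.0013, 0], [0.0046, -0.0017, 0], [0.0057, -0.0021, 0], [0.0069, -0.0024, 0], [0.0081, -0.0028, 0], [0.0093, -0.0031, 0], [0.0105, -0.0033, 0], [0.0117, -0.0036, 0]], "grip": [1, 1, 1, 1, 1, 1, 1, 1, 1, 1]}}

```text
clock: 20.08
tool_pos: [0.5416, -0.1342, 0.0688]
eef_rot: [0.998, 0.063, -0.001, -0.001]
contact_force: [-4.8, 0.6, 0.9]
opening: 0.009
finger_force: 2.4
```

Run:
```python
from h import *
feel();print(gap());feel();sweep(np.arange(.01,.2,.01))
```

```text
t 20.07 F [-4.8  0.6  0.9] Ft [-4.7 -1.2 -0.9] M [0.28 1.21 0.09] cw torque on wheel r x F 0.236 +M 0.093 phi 1.696 pos [ 0.5416 -0.1342  0.0688] r 0.0616
[123, 123, 123, 121, 119, 117, 114, 110, 107, 106, 107, 108, 111, 115, 118, 116, 112, 108, 106, 105, 107, 114, 124, 132, 139, 144, 148, 149, 150, 151]
t 20.12 F [-4.6  2.4  0.8] Ft [-4.3 -3.  -0.8] M [0.27 1.23 0.06] cw torque on wheel r x F 0.17 +M 0.059 phi 1.695 pos [ 0.5419 -0.1341  0.0688] r 0.0615
c [0.0245 0.0564]
0.01 [0.0006, -0.0002]
0.02 [0.0011, -0.0005]
0.03 [0.0017, -0.0007]
0.04 [0.0023, -0.0009]
0.05 [0.0029, -0.0012]
0.06 [0.0034, -0.0014]
0.07 [0.004, -0.0016]
0.08 [0.0046, -0.0018]
0.09 [0.0052, -0.002]
0.1 [0.0058, -0.0022]
0.11 [0.0063, -0.0023]
0.12 [0.0069, -0.0025]
0.13 [0.0075, -0.0027]
0.14 [0.0081, -0.0029]
0.15 [0.0087, -0.003]
0.16 [0.0093, -0.0032]
0.17 [0.0099, -0.0033]
0.18 [0.0105, -0.0035]
0.19 [0.0111, -0.0036]
```

Call:
{"name": "jog_arm", "arguments": {"turn": [[0, 0, 0.02], [0, 0, 0.04], [0, 0, 0.06], [0, 0, 0.08]], "translation": [[0.0011, -0.0005, 0], [0.0023, -0.0009, 0], [0.0034, -0.0014, 0], [0.0046, -0.0018, 0]], "grip": [1, 1, 1, 1]}}

```text
clock: 20.62
tool_pos: [0.546, -0.1316, 0.0687]
eef_rot: [1.0, 0.023, -0.001, -0.001]
contact_force: [-4.8, 1.8, 1.2]
opening: 0.005
finger_force: 2.4
```

Run:
```python
from h import *
feel();print(gap());feel();sweep([.01,.02,.03,.04,.05,.06])
```

```text
t 20.62 F [-4.8  1.8  1.2] Ft [-4.7 -2.  -1.2] M [0.33 1.23 0.1 ] cw torque on wheel r x F 0.217 +M 0.102 phi 1.616 pos [ 0.546  -0.1316  0.0687] r 0.0617
[123, 123, 123, 123, 122, 121, 119, 116, 113, 109, 105, 101, 99, 97, 95, 94, 93, 91, 93, 97, 103, 112, 122, 132, 139, 144, 148, 150, 151, 151]
t 20.68 F [-4.6  0.6  1.2] Ft [-4.6 -0.8 -1.1] M [0.39 1.21 0.09] cw torque on wheel r x F 0.239 +M 0.093 phi 1.616 pos [ 0.5463 -0.1315  0.0688] r 0.0617
c [0.0244 0.0567]
0.01 [0.0006, -0.0002]
0.02 [0.0011, -0.0005]
0.03 [0.0017, -0.0007]
0.04 [0.0023, -0.0009]
0.05 [0.0029, -0.0011]
0.06 [0.0034, -0.0014]
```

Call:
{"name": "jog_arm", "arguments": {"turn": [[0, 0, 0.01], [0, 0, 0.02], [0, 0, 0.03]], "translation": [[0.0006, -0.0002, 0], [0.0011, -0.0005, 0], [0.0017, -0.0007, 0]], "grip": [1, 1, 1]}}

```text
clock: 21.05
tool_pos: [0.5477, -0.1307, 0.0688]
eef_rot: [1.0, 0.008, -0.001, -0.001]
contact_force: [-5.6, 1.7, 0.8]
opening: 0.004
finger_force: 2.4
```

Run:
```python
from h import *
feel();print(gap());feel()
```

```text
t 21.05 F [-5.6  1.7  0.8] Ft [-5.6 -1.8 -0.8] M [0.44 1.22 0.05] cw torque on wheel r x F 0.272 +M 0.052 phi 1.587 pos [ 0.5477 -0.1307  0.0688] r 0.0618
[123, 123, 123, 123, 123, 122, 120, 118, 115, 111, 106, 102, 98, 94, 91, 89, 87, 87, 89, 94, 102, 112, 123, 132, 139, 144, 148, 150, 151, 151]
t 21.1 F [-5.   1.9  0.9] Ft [-5.  -1.9 -0.9] M [0.37 1.19 0.11] cw torque on wheel r x F 0.235 +M 0.109 phi 1.586 pos [ 0.5479 -0.1307  0.0688] r 0.0618
```

Call:
{"name": "jog_arm", "arguments": {"turn": [[0, 0, 0.01], [0, 0, 0.02], [0, 0, 0.03]], "translation": [[0.0006, -0.0002, 0], [0.0011, -0.0005, 0], [0.0017, -0.0007, 0]], "grip": [1, 1, 1]}}

```text
clock: 21.48
tool_pos: [0.5495, -0.1299, 0.0688]
eef_rot: [1.0, -0.007, -0.001, -0.001]
contact_force: [-5.4, 2.1, 0.6]
opening: 0.009
finger_force: 2.4
```

Run:
```python
from h import *
feel();print(gap());feel()
```

```text
t 21.48 F [-5.4  2.1  0.6] Ft [-5.4 -2.  -0.6] M [0.48 1.22 0.07] cw torque on wheel r x F 0.258 +M 0.07 phi 1.557 pos [ 0.5495 -0.1299  0.0688] r 0.0618
[123, 123, 123, 123, 123, 122, 121, 119, 116, 112, 107, 102, 97, 93, 89, 85, 83, 83, 86, 92, 101, 111, 122, 132, 139, 144, 148, 150, 151, 151]
t 21.52 F [-3.8  2.   0.3] Ft [-3.9 -2.  -0.3] M [0.47 1.2  0.03] cw torque on wheel r x F 0.172 +M 0.034 phi 1.556 pos [ 0.5496 -0.1299  0.0687] r 0.0618
```

Still only drag, so I'll carry on.

Call:
{"name": "jog_arm", "arguments": {"turn": [[0, 0, 0.01], [0, 0, 0.02], [0, 0, 0.03]], "translation": [[0.0006, -0.0002, 0], [0.0011, -0.0005, 0], [0.0017, -0.0007, 0]], "grip": [1, 1, 1]}}

```text
clock: 21.9
tool_pos: [0.5512, -0.1292, 0.0687]
eef_rot: [1.0, -0.022, -0.001, -0.001]
contact_force: [-5.3, 2.3, 0.7]
opening: 0.004
finger_force: 2.4
```

Run:
```python
from h import *
feel();print(gap());feel()
```

```text
t 21.9 F [-5.3  2.3  0.7] Ft [-5.4 -2.  -0.7] M [0.49 1.1  0.1 ] cw torque on wheel r x F 0.259 +M 0.101 phi 1.527 pos [ 0.5512 -0.1292  0.0687] r 0.0619
[123, 123, 123, 123, 123, 123, 122, 120, 117, 114, 109, 103, 98, 93, 88, 83, 80, 79, 83, 90, 99, 110, 122, 132, 140, 145, 148, 150, 151, 151]
t 21.95 F [-5.9  1.3  0.1] Ft [-5.9 -1.1 -0.1] M [0.46 1.14 0.04] cw torque on wheel r x F 0.312 +M 0.044 phi 1.527 pos [ 0.5514 -0.1291  0.0687] r 0.0618
```

Call:
{"name": "jog_arm", "arguments": {"turn": [[0, 0, 0.01], [0, 0, 0.02], [0, 0, 0.03]], "translation": [[0.0006, -0.0002, 0], [0.0011, -0.0005, 0], [0.0017, -0.0007, 0]], "grip": [1, 1, 1]}}

```text
clock: 22.32
tool_pos: [0.553, -0.1284, 0.0688]
eef_rot: [0.999, -0.037, -0.001, -0.001]
contact_force: [-4.7, 3.2, 1.7]
opening: 0.007
finger_force: 2.4
```

Run:
```python
from h import *
feel();print(gap());feel()
```

```text
t 22.32 F [-4.7  3.2  1.7] Ft [-4.9 -2.9 -1.7] M [0.43 1.15 0.16] cw torque on wheel r x F 0.21 +M 0.16 phi 1.497 pos [ 0.553  -0.1284  0.0688] r 0.0619
[123, 123, 123, 123, 123, 123, 122, 120, 118, 115, 110, 104, 99, 93, 86, 81, 78, 77, 81, 89, 99, 110, 122, 132, 140, 145, 148, 150, 151, 151]
t 22.38 F [-4.2  1.7  1.6] Ft [-4.3 -1.4 -1.6] M [0.52 1.12 0.11] cw torque on wheel r x F 0.21 +M 0.108 phi 1.497 pos [ 0.5532 -0.1284  0.0688] r 0.0619
```

Call:
{"name": "jog_arm", "arguments": {"turn": [[0, 0, 0.01], [0, 0, 0.02], [0, 0, 0.03]], "translation": [[0.0006, -0.0002, 0], [0.0011, -0.0005, 0], [0.0017, -0.0007, 0]], "grip": [1, 1, 1]}}

```text
clock: 22.75
tool_pos: [0.5548, -0.1278, 0.0687]
eef_rot: [0.999, -0.052, -0.001, -0.001]
contact_force: [-5.3, 2.6, 1.1]
opening: 0.003
finger_force: 2.4
```

Run:
```python
from h import *
feel();print(gap());feel()
```

```text
t 22.75 F [-5.3  2.6  1.1] Ft [-5.6 -2.  -1.1] M [0.58 1.14 0.08] cw torque on wheel r x F 0.268 +M 0.082 phi 1.467 pos [ 0.5548 -0.1278  0.0687] r 0.062
[123, 123, 123, 123, 123, 123, 123, 122, 120, 117, 113, 108, 102, 95, 89, 83, 79, 77, 80, 88, 98, 110, 122, 132, 140, 145, 148, 150, 151, 151]
t 22.8 F [-5.2  1.9  1.8] Ft [-5.3 -1.4 -1.8] M [0.51 1.07 0.07] cw torque on wheel r x F 0.271 +M 0.065 phi 1.467 pos [ 0.555  -0.1277  0.0687] r 0.062
```

Call:
{"name": "jog_arm", "arguments": {"turn": [[0, 0, 0.01], [0, 0, 0.02], [0, 0, 0.03]], "translation": [[0.0006, -0.0002, 0], [0.0011, -0.0005, 0], [0.0017, -0.0007, 0]], "grip": [1, 1, 1]}}

```text
clock: 23.18
tool_pos: [0.5566, -0.1272, 0.0688]
eef_rot: [0.998, -0.067, -0.001, -0.001]
contact_force: [-5.1, 2.6, 1.4]
opening: 0.009
finger_force: 2.4
```

Run:
```python
from h import *
feel();print(gap());feel()
```

```text
t 23.18 F [-5.1  2.6  1.4] Ft [-5.4 -1.9 -1.4] M [0.58 1.14 0.05] cw torque on wheel r x F 0.263 +M 0.048 phi 1.437 pos [ 0.5566 -0.1272  0.0688] r 0.0621
[123, 123, 123, 123, 123, 123, 123, 122, 121, 118, 115, 110, 104, 97, 90, 84, 79, 77, 80, 88, 98, 109, 121, 132, 140, 145, 148, 150, 151, 151]
t 23.23 F [-4.4  2.4  0.7] Ft [-4.6 -1.8 -0.7] M [0.57 1.12 0.09] cw torque on wheel r x F 0.221 +M 0.093 phi 1.437 pos [ 0.5568 -0.1271  0.0688] r 0.0621
```

Call:
{"name": "jog_arm", "arguments": {"turn": [[0, 0, 0.01], [0, 0, 0.02], [0, 0, 0.03]], "translation": [[0.0006, -0.0002, 0], [0.0011, -0.0005, 0], [0.0017, -0.0007, 0]], "grip": [1, 1, 1]}}

```text
clock: 23.6
tool_pos: [0.5584, -0.1267, 0.0687]
eef_rot: [0.997, -0.082, -0.001, -0.001]
contact_force: [-5.2, 2.1, 0.4]
opening: 0.008
finger_force: 2.4
```

Run:
```python
from h import *
feel();print(gap());feel()
```

```text
t 23.6 F [-5.2  2.1  0.4] Ft [-5.4 -1.3 -0.4] M [0.59 1.11 0.06] cw torque on wheel r x F 0.28 +M 0.058 phi 1.407 pos [ 0.5584 -0.1267  0.0687] r 0.0621
[123, 124, 124, 124, 124, 124, 123, 123, 122, 120, 117, 113, 107, 100, 93, 87, 82, 79, 82, 89, 99, 110, 122, 132, 140, 145, 148, 150, 151, 151]
t 23.65 F [-4.5  2.8  0.7] Ft [-4.8 -2.  -0.7] M [0.52 1.07 0.09] cw torque on wheel r x F 0.229 +M 0.086 phi 1.407 pos [ 0.5586 -0.1266  0.0688] r 0.0621
```

Call:
{"name": "jog_arm", "arguments": {"turn": [[0, 0, 0.01], [0, 0, 0.02], [0, 0, 0.03]], "translation": [[0.0006, -0.0002, 0], [0.0011, -0.0005, 0], [0.0017, -0.0007, 0]], "grip": [1, 1, 1]}}

```text
clock: 24.02
tool_pos: [0.56, -0.1261, 0.0687]
eef_rot: [0.995, -0.097, -0.001, -0.001]
contact_force: [-5.8, 3.4, 1.8]
opening: 0.005
finger_force: 2.7
```

Run:
```python
from h import *
feel();print(gap());feel()
```

```text
t 24.02 F [-5.8  3.4  1.8] Ft [-6.3 -2.2 -1.8] M [0.59 1.25 0.17] cw torque on wheel r x F 0.306 +M 0.173 phi 1.377 pos [ 0.56   -0.1261  0.0687] r 0.0623
[123, 123, 124, 124, 124, 124, 123, 123, 122, 120, 117, 113, 108, 101, 94, 88, 83, 80, 83, 90, 99, 110, 122, 132, 140, 145, 148, 150, 151, 151]
t 24.07 F [-6.1  2.6  1.5] Ft [-6.5 -1.4 -1.5] M [0.62 1.22 0.07] cw torque on wheel r x F 0.336 +M 0.069 phi 1.377 pos [ 0.5601 -0.1261  0.0687] r 0.0623
```

Bearing felt: the push has risen and the phone has stopped moving. Now small steps.

Call:
{"name": "jog_arm", "arguments": {"turn": [[0, 0, 0.01], [0, 0, 0.02]], "translation": [[0.0006, -0.0002, 0], [0.0011, -0.0005, 0]], "grip": [1, 1]}}

```text
clock: 24.32
tool_pos: [0.5609, -0.1258, 0.0687]
eef_rot: [0.994, -0.107, -0.001, -0.001]
contact_force: [-7.2, 3.1, 1.9]
opening: 0.005
finger_force: 3.1
```

Run:
```python
from h import *
feel();print(gap());feel()
```

```text
t 24.32 F [-7.2  3.1  1.9] Ft [-7.7 -1.5 -1.9] M [0.56 1.43 0.19] cw torque on wheel r x F 0.4 +M 0.186 phi 1.357 pos [ 0.5609 -0.1258  0.0687] r 0.0624
[123, 123, 123, 123, 124, 124, 124, 123, 122, 120, 117, 113, 108, 101, 95, 89, 83, 80, 82, 90, 99, 110, 122, 132, 140, 145, 148, 150, 151, 151]
t 24.38 F [-5.7  2.4  1.4] Ft [-6.1 -1.1 -1.4] M [0.62 1.29 0.09] cw torque on wheel r x F 0.32 +M 0.091 phi 1.357 pos [ 0.5609 -0.1258  0.0687] r 0.0624
```

Call:
{"name": "jog_arm", "arguments": {"turn": [[0, 0, 0.01], [0, 0, 0.02]], "translation": [[0.0006, -0.0002, 0], [0.0011, -0.0005, 0]], "grip": [1, 1]}}

```text
clock: 24.62
tool_pos: [0.5617, -0.1255, 0.0687]
eef_rot: [0.993, -0.117, -0.002, -0.002]
contact_force: [-6.3, 2.9, 2.7]
opening: 0.005
finger_force: 3.4
```

Run:
```python
from h import *
feel();cams.snapshot("top");feel();cams.snapshot("top");feel()
```

```text
t 24.62 F [-6.3  2.9  2.7] Ft [-6.8 -1.4 -2.7] M [0.64 1.5  0.11] cw torque on wheel r x F 0.353 +M 0.106 phi 1.337 pos [ 0.5617 -0.1255  0.0687] r 0.0625
t 24.68 F [-6.6  2.8  3.1] Ft [-7.1 -1.2 -3.1] M [0.62 1.46 0.1 ] cw torque on wheel r x F 0.376 +M 0.098 phi 1.337 pos [ 0.5618 -0.1255  0.0687] r 0.0625
t 24.73 F [-5.8  2.4  2.7] Ft [-6.2 -1.  -2.7] M [0.61 1.41 0.13] cw torque on wheel r x F 0.327 +M 0.134 phi 1.337 pos [ 0.5618 -0.1255  0.0687] r 0.0625
```

Call:
{"name": "jog_arm", "arguments": {"turn": [[0, 0, 0.008], [0, 0, 0.015]], "translation": [[0.0005, -0.0002, 0], [0.0009, -0.0004, 0]], "grip": [1, 1]}}

```text
clock: 24.98
tool_pos: [0.5624, -0.1253, 0.0686]
eef_rot: [0.992, -0.124, -0.002, -0.002]
contact_force: [-6.6, 2.9, 3.7]
opening: -0.0
finger_force: 3.7
```

Run:
```python
from h import *
feel();cams.snapshot("top");feel();cams.snapshot("top");feel()
```

```text
t 24.98 F [-6.6  2.9  3.7] Ft [-7.1 -1.2 -3.6] M [0.66 1.63 0.1 ] cw torque on wheel r x F 0.373 +M 0.095 phi 1.322 pos [ 0.5624 -0.1253  0.0686] r 0.0626
t 25.02 F [-6.9  2.3  2.9] Ft [-7.3 -0.6 -2.9] M [0.62 1.54 0.11] cw torque on wheel r x F 0.4 +M 0.11 phi 1.322 pos [ 0.5625 -0.1253  0.0687] r 0.0626
t 25.07 F [-6.8  2.9  3.5] Ft [-7.4 -1.2 -3.5] M [0.65 1.52 0.07] cw torque on wheel r x F 0.39 +M 0.068 phi 1.322 pos [ 0.5625 -0.1254  0.0687] r 0.0626
```

Call:
{"name": "jog_arm", "arguments": {"turn": [[0, 0, 0], [0, 0, 0], [0, 0, 0], [0, 0, 0], [0, 0, 0], [0, 0, 0]], "translation": [[-0.005, 0, 0], [-0.014, 0, 0], [-0.014, 0, 0], [-0.014, 0, -0.03], [-0.014, 0, -0.08], [-0.014, 0, -0.08]], "grip": [1, 1, 1, 1, 1, 1]}}

```text
clock: 25.82
tool_pos: [0.5531, -0.1251, 0.1523]
eef_rot: [0.992, -0.124, 0.004, 0.001]
contact_force: [0.2, -0.6, -0.6]
opening: 0.004
finger_force: 0.0
```

Run:
```python
from h import *
feel();print(gap())
im=cams.snapshot("top")
m,P=spokes("top",W)
a=np.degrees(np.arctan2(P[:,1],P[:,0]));print(np.histogram(a,36,(-180,180))[0])
print(rect("top",mask("top","phone",[.614,.045,.036]),.036))
cv2.imwrite("pics/end.png",cv2.resize(im[180:250,270:400,::-1],None,fx=6,fy=6,interpolation=cv2.INTER_CUBIC))
```

```text
t 25.82 F [ 0.2 -0.6 -0.6] Ft [0.4 0.6 0.6] M [-0.03  0.16 -0.01] cw torque on wheel r x F -0.001 +M -0.013 phi 1.321 pos [ 0.5531 -0.1251  0.1523] r 0.065
[109, 111, 113, 115, 117, 119, 120, 121, 121, 119, 117, 113, 108, 102, 95, 89, 84, 81, 83, 91, 100, 111, 123, 134, 141, 146, 150, 152, 152, 153]Traceback (most recent call last):
  File "<stdin>", line 4, in <module>
  File "h.py", line 22, in spokes
    m=mask(c,"wheel",axis);P=ray(c,np.argwhere(m)[:,::-1],axis[2])[:,:2]-axis[:2]
  File "h.py", line 14, in mask
    return min(models.masks_of(c,n),key=lambda d:np.linalg.norm(np.argwhere(d["pixels"]).mean(0)[::-1]-u))["pixels"]
           ~~~^^^^^^^^^^^^^^^^^^^^^^^^^^^^^^^^^^^^^^^^^^^^^^^^^^^^^^^^^^^^^^^^^^^^^^^^^^^^^^^^^^^^^^^^^^^^
ValueError: min() iterable argument is empty
```

```bash
python3 -c "
from plant import r
print(r.finish_job())"
```

```text
the job is handed in; nothing more can be done
None
```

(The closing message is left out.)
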